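Shut and lock the toy station house

ROBOT

A 6-joint arm with a two-finger parallel gripper is mounted at the origin on the work surface. World frame = base frame: x ahead of the robot, y to its left, z up, the work surface at z = 0. Lengths are in m, angles in rad, forces in N, time in s.
With the tool pointing down it reaches from about 0.25 to 0.775 m from the base axis. Payload 4 kg.
Tool frame: the origin (TCP) lies between the finger pads; the fingertips stand 11 mm ahead of it and the grasp point (between the pads) lies 8 mm behind it (robot.tip_extent is the z of the fingertips in the tool frame, in m); z points along the fingers, y is the line along which they close (so a half turn about z gives the same grasp; the last joint's range is limited). The gripper opens to 94 mm and grips with 3 to 60 N. Pads are 16 mm wide; open, the fingers measure 119 mm over their backs; the gripper's body (75 mm by 177 mm) begins 78 mm behind the grasp point.
Start: joints at [1.225, 0.087, 1.371, -0, 1.684, -0.103], TCP at [0.132, 0.534, 0.217] pointing down, gripper open.
Joint ranges: [-3.1, 3.1], [-0.76, 2.03], [0.27, 2.55], [-1.08, 4.22], [0.17, 2.65], [-2.57, 2.57]. Speed limits (rad/s): [2.79, 2.79, 3.14, 3.14, 3.14, 3.14].

INTERFACE

Orientations are given as [roll, pitch, yaw] about the fixed x, y, z axes, in that order (R = Rz(yaw) Ry(pitch) Rx(roll)).
In Python, from bench import robot, imaging gives the robot as it stands.
- The arm moves only by the shell command python3 -m pendant 'ROWS'. ROWS is JSON, a list of rows, each a list of 7 numbers: the shift along the world's x, y, z in cm, then the turn, a rotation vector about the world's x, y, z in degrees, then the opening, from 0 (shut) to 1 (fully open). In form: [[dx, dy, dz, ax, ay, az, jaw], ...]. A call has 1 to 8 rows; each row shifts and turns the commanded pose from where the row before left it; what a row does not reach is not made up. A row lasts 1/10 s, in which the tool goes at most 50 mm and 8.59 degrees, less where a joint would pass 70% of its speed; a pose out of reach is approached as far as the arm can. A call is refused whole if a number of a shift passes 5 or a number of a turn 8.59, either way. A call with a gripper value outside its range is refused whole. The fingers move at their own pace and stop on an object; the grip force is fixed at half the most. Time passes only in rows, so rows that do not move let the fingers close. It gives the time, the measured TCP pose, the force, the opening and the grip force at its end, in the units of the state.
- robot.get_obs(): the state, without advancing time (a new reading comes with each control period).
- imaging.snapshot(name): name is "side" or "top" or "wrist"; returns the picture (384x512x3 uint8, red, green, blue); there is no depth.
- imaging.camera_params(name): a dict with "camera_matrix" (3x3 intrinsics, pixels), "R" (3x3) and "t" (3): a world point X has camera coordinates R X + t. Camera axes: x right, y down, z forward; pixel columns grow to the right and rows downward; lengths in m; the calibration is good to about 2 mm. A picture is of the moment at which its call begins: read the wrist's pose just before it. camera_params takes no time and is no camera call; for the wrist camera it gives the pose at the moment of the call.
- robot.close_job(): hands the job in; it is judged then, once.
The state is a dict: "time": time; "joint_positions": joint angles; "qvel": joint speeds; "joint_torque": joint torques, N m; "tool_pos": TCP position; "ee_rot": TCP orientation; "wrist_force": force on the tool from outside, world axes, zero at the start; "wrist_torque": the same for the moment, N m; "width": finger opening in m; "finger_force": force on a finger pad.
Only numpy, scipy, OpenCV 4.12 (cv2) and the standard library are available. Lean on these libraries where they do the work, as an engineer would, in place of code of your own. Each camera call takes 0.05 s, during which the arm holds its last target. There are 200 camera calls.

TASK

Close up the toy station for the night with the mail car inside: slide the wooden door fully shut by its dark post, then grip the blue hexagonal knob on the roof and turn it clockwise (seen from above) until it clicks past its detent and the yellow latch arm stays pointing at the door, locking it. Handle the painted wood gently, gripping the post and the knob with no more than about 20 N. Leave the other toys standing where they are.

Things in the scene. Friction and masses are not known exactly. Their poses are not given: they have to be found in the camera images.
- station: cream wooden station house, fixed, 132 (x) by 200 (y) mm; origin at table height. x points out of the doorway, y along the front (door opens to +y), z up. Grey-green flat roof, top at z = 100 mm, over y = -45..104; red gabled wing at y = -100..-45, peak z = 128. Door groove along the front at x = 64..90, to y = 155; track 44 wide, 12 high, leaves the doorway along +x to x = 200
- door_post (a point): grip point on the axis of a dark brown upright square wooden post, 18 by 18 mm, fixed on the sliding door; 136 mm above the table (post top 150, roof beside it 100). Axes as the station's. In the station's frame it lies at x = 75 mm, y = 29 mm (shut) plus the door's opening
- door (a joint): how far the sliding door is open, m: 0 = fully shut (a firm stop), 0.075 = wide open; opens along the station's +y. Friction about 1 N
- knob_grip (a point): grip point on the upright axis of the blue hexagonal lock knob, 133 mm above the table, at x = -20, y = 50 mm in the station's frame. 36 mm across flats (41.6 over corners), heights 109 to 149 mm. The point turns with the knob: x points along the yellow latch arm (14 wide, 8 thick, 1 mm above the roof, reaching 102 mm from the axis); flats face 0, 60, 120.. degrees from x; z up
- hex_knob: the blue hexagon itself, the part to grip and turn; turns with the latch arm. Origin on its axis at its underside, 109 mm above the table; axes as knob_grip
- lock_knob (a joint): turn of the knob, rad, growing clockwise from above: 0 = unlocked (arm 1.2 rad counter-clockwise of the station's x axis), 1.2 = locked (arm along the station's x axis, beside the shut door's post, blocking it). A spring detent pushes back, up to about 0.06 N m, until half way (0.6), then snaps the knob on to its stop at 1.2
- mail_car: teal wooden mail car, 80 by 38 by 58 mm, standing inside the station behind the doorway; its origin is the centre of its underside, z up, x lengthwise. Stays there
- platform: natural ash platform piece, 90 by 50 by 20 mm, loose, beside the track in front of the station; its origin is the centre of its underside, z up. Bystander
- parcel: small wooden parcel with a red band, 28 by 22 by 20 mm, standing on the platform; its origin is the centre of its underside, z up. Bystander
- bell_tower: red wooden bell tower, foot 52 by 52 mm, 160 mm high, loose, beside the station's wing; its origin is the centre of its underside, z up. Bystander
- buffer_stop: beech buffer stop, 36 by 40 by 36 mm, loose, at the end of the track; its origin is the centre of its underside, z up. Bystander
- tank_wagon: yellow wooden tank wagon, 80 by 34 by 58 mm; its origin is the centre of its underside, z up. Bystander
- tree_a: green wooden tree, 60 mm across, 106 mm high; its origin is the centre of its underside, z up. Bystander
- tree_b: green wooden tree, 60 mm across, 106 mm high; its origin is the centre of its underside, z up. Bystander

How it is judged:
By the outcome, as a careful person would: the job done as asked, in the order asked, and still so for the second after the job is handed in, with the robot touching nothing.
It also fails if it takes over 48 s, if anything falls off the work surface, if the arm or the gripper's body presses on something with over 40 N, if the wrist force passes 120 N, or if a joint passes its speed limit or range.

## Working session

There is one attempt and no reset: what is moved stays moved. The work goes in short steps, Python scripts to look and compute and a shell command to move; the robot and the scene stay as the last step left them, time stands still between calls to the robot, and variables do not carry over. Pictures are saved under pics/ and viewed, at most 10 in all, crops included, and the job is handed in when it is done.

```bash
mkdir -p pics; python3 - <<'E'
from bench import robot, imaging
import cv2
o=robot.get_obs();print(o)
for n in("top","side"):
    cv2.imwrite(f"pics/{n}0.png",cv2.resize(imaging.snapshot(n)[:,:,::-1],(800,600),interpolation=cv2.INTER_CUBIC))
    print(n,imaging.camera_params(n))
E
```

```text
{'time': 0.0, 'joint_positions': array([ 1.22490568e+00,  8.79764203e-02,  1.37225238e+00,  1.58748463e-05,
        1.68363718e+00, -1.03140230e-01]), 'qvel': array([ 0.00084419, -0.00073466, -0.00034795, -0.00133328,  0.00173259,
       -0.00072781]), 'joint_torque': array([-5.49166198e-04, -3.40174735e+01, -3.02430189e+01,  7.18046282e-02,
        3.27989913e-02, -1.62470956e-04]), 'tool_pos': array([0.13204247, 0.53335975, 0.21529343]), 'ee_rot': array([-3.13933303e+00, -2.49750109e-04,  2.89884372e+00]), 'wrist_force': array([ 0.1927196 , -0.41944992,  0.18614483]), 'wrist_torque': array([-0.01689537,  0.02772493,  0.02789401]), 'finger_force': 0.0, 'width': 0.09378118972530981}
top {'camera_matrix': array([[355.55319165,   0.        , 249.48691929],
       [  0.        , 355.55319165, 192.32938464],
       [  0.        ,   0.        ,   1.        ]]), 'R': array([[-0.00704696, -0.99936949,  0.03479884],
       [-0.99007816,  0.00208905, -0.14050224],
       [ 0.14034096, -0.03544368, -0.98946863]]), 't': array([-0.0389324 ,  0.57029081,  0.97686447])}
side {'camera_matrix': array([[490.38158932,   0.        , 260.74030458],
       [  0.        , 490.38158932, 187.8500106 ],
       [  0.        ,   0.        ,   1.        ]]), 'R': array([[-0.97487573, -0.22185378,  0.01995518],
       [-0.16339794,  0.65135948, -0.74096689],
       [ 0.15138831, -0.72561127, -0.671245  ]]), 't': array([0.56615609, 0.18342391, 1.3491432 ])}
```

View pics/top0.png

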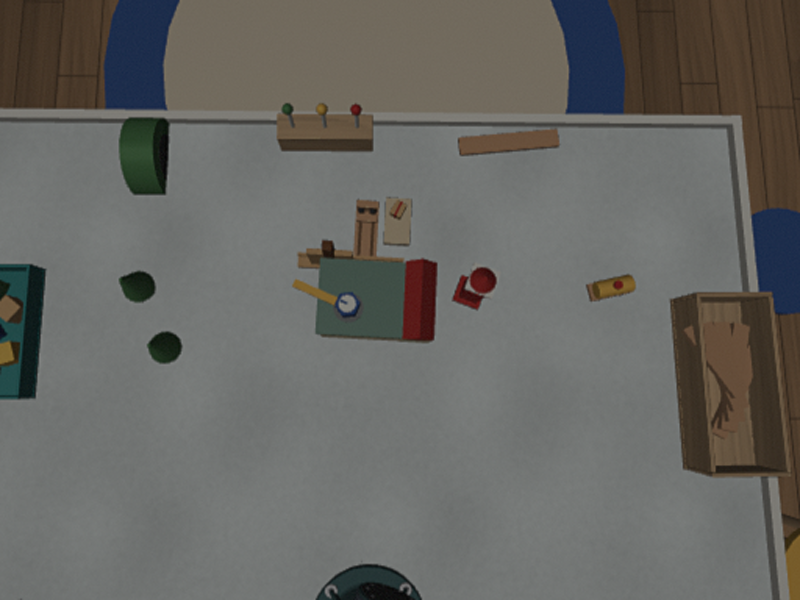

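View pics/side0.png

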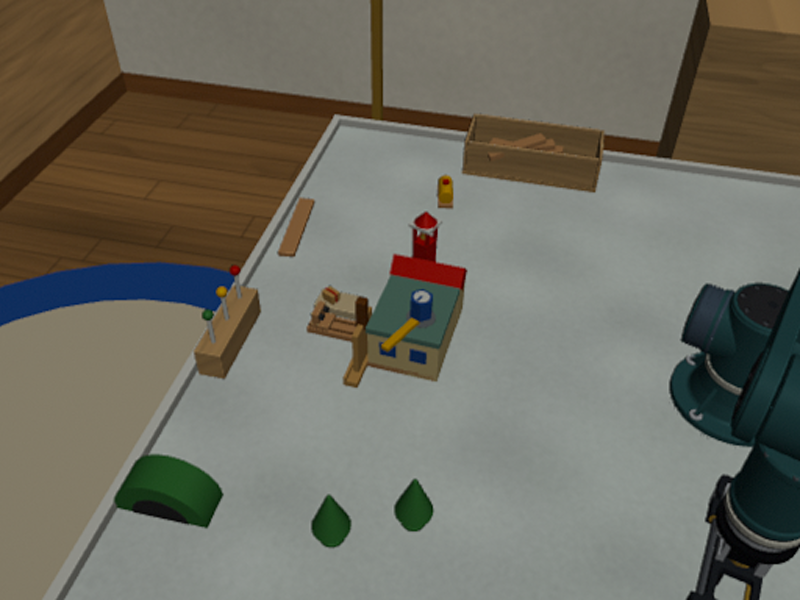

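```bash
python3 - <<'E'
import cv2
from bench import imaging
for n,x,y in(("top",185,148),("side",212,172)):
    im=imaging.snapshot(n)[y:y+75,x:x+100,::-1]
    im=cv2.convertScaleAbs(im,alpha=1.5)
    cv2.imwrite(f"pics/{n}1.png",cv2.resize(im,(800,600),interpolation=cv2.INTER_CUBIC))
E
```

```text
(no output)
```

View pics/top1.png

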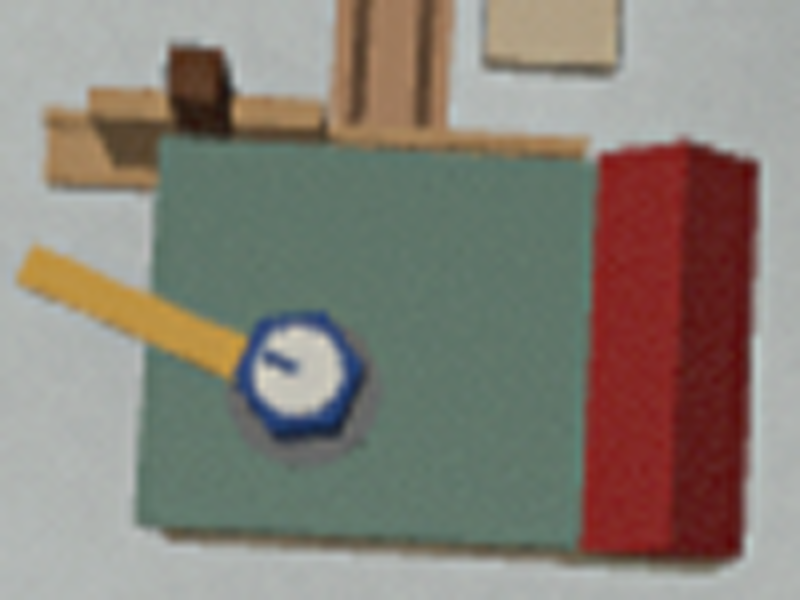

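View pics/side1.png

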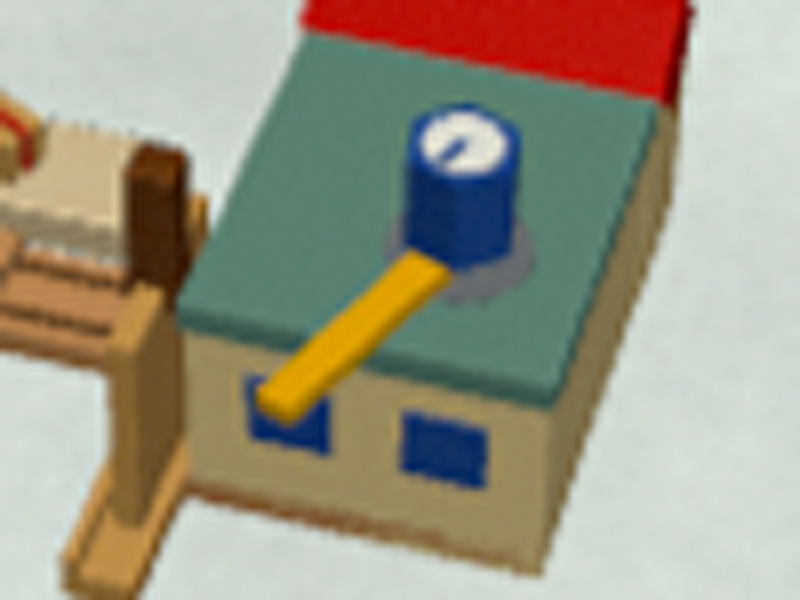

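```bash
cat >h.py <<'E'
import numpy as np
from bench import imaging
def proj(n,X):
    c=imaging.camera_params(n);p=c["camera_matrix"]@(c["R"]@np.asarray(X)+c["t"]);return p[:2]/p[2]
E
python3 - <<'E'
import numpy as np
from scipy.optimize import least_squares
from h import proj
from bench import imaging
off={"top":(185,148),"side":(212,172)}
C={n:imaging.camera_params(n) for n in off}
def P(n,X):
    c=C[n];p=c["camera_matrix"]@(c["R"]@X+c["t"]);return p[:2]/p[2]
def model(v):
    x,y,a,op,th,xf,xb=v
    L=[]
    for n,pts in {"top":[(162,140),(137,523),(597,160),(582,547),(300,373),(196,72),(30,265)],
      "side":[(180,303),(550,385),(312,32),(660,98),(462,140),(158,152),(278,397)]}.items():
        loc=[(xf,.104,.1),(xb,.104,.1),(xf,-.045,.1),(xb,-.045,.1),(-.02,.05,.149),(.075,.029+op,.150),
          (-.02+.102*np.cos(th),.05+.102*np.sin(th),.109)]
        for l,p in zip(loc,pts):
            X=np.array([x+l[0]*np.cos(a)-l[1]*np.sin(a),y+l[0]*np.sin(a)+l[1]*np.cos(a),l[2]])
            L.append((P(n,X)-((np.array(p)+.5)/8-.5+off[n])))
    return np.array(L)
r=least_squares(lambda v:model(v).ravel(),[.5,0.03,0,.075,1.2,.066,-.066],loss="soft_l1")
print(r.x.round(4));print(model(r.x).round(1).tolist())
x,y,a,op,th=r.x[:5];R=np.array([[np.cos(a),-np.sin(a)],[np.sin(a),np.cos(a)]])
for l in((.075,.029+op),(.075,.029),(-.02,.05)):print((R@l+[x,y]).round(4))
E
```

```text
[ 0.5685 -0.019  -0.0564  0.0596  1.2064  0.0631 -0.0671]
[[-0.0, -0.2], [-0.2, -0.3], [0.4, 0.3], [0.1, -0.4], [0.1, -0.5], [0.3, -0.1], [-0.5, -0.3], [0.2, 0.0], [0.8, 0.0], [-0.2, -0.6], [-0.1, 0.1], [0.6, 0.2], [0.2, 0.6], [-0.0, 0.2]]
[0.6484 0.0653]
[0.645  0.0058]
[0.5514 0.0321]
```

```bash
python3 -m pendant '[[3.2,-2.9,0,0,0,0.67,1],[3.2,-2.9,0,0,0,0.67,1],[3.2,-2.9,0,0,0,0.67,1],[3.2,-2.9,0,0,0,0.67,1],[3.2,-2.9,0,0,0,0.67,1],[3.2,-2.9,0,0,0,0.67,1],[3.2,-2.9,0,0,0,0.67,1],[3.2,-2.9,0,0,0,0.67,1]]'
python3 -m pendant '[[3.2,-2.9,0,0,0,0.67,1],[3.2,-2.9,0,0,0,0.67,1],[3.2,-2.9,0,0,0,0.67,1],[3.2,-2.9,0,0,0,0.67,1],[3.2,-2.9,0,0,0,0.67,1],[3.2,-2.9,0,0,0,0.67,0.8],[3.2,-2.9,0,0,0,0.67,0.6],[3.2,-2.9,0,0,0,0.67,0.6]]'
python3 -m pendant '[[0,0,0,0,0,0,0.6],[0,0,0,0,0,0,0.6]]'
```

```text
time: 1.0
tool_pos: [0.3892, 0.3005, 0.2164]
ee_rot: [3.141, 0.0, 2.993]
wrist_force: [1.2, 0.9, -0.4]
width: 0.0944
finger_force: 0.0
time: 1.8
tool_pos: [0.6452, 0.0685, 0.2161]
ee_rot: [3.141, -0.001, 3.086]
wrist_force: [0.3, -0.4, 0.8]
width: 0.0734
finger_force: 0.0
time: 2.0
tool_pos: [0.6442, 0.0693, 0.2152]
ee_rot: [3.141, -0.002, 3.084]
wrist_force: [0.3, 0.2, -0.8]
width: 0.0583
finger_force: 0.0
```

```bash
python3 -m pendant '[[0.4,-0.4,0,0,0,0,0.6],[0,0,-1.5,0,0,0,0.6],[0,0,0,0,0,0,0.6]]'; python3 - <<'E'
from bench import robot,imaging
import cv2
from h import proj
print(robot.get_obs()["tool_pos"])
for X in((.6484,.0653,.15),(.5514,.0321,.149)):print(proj("wrist",X))
cv2.imwrite("pics/w0.png",cv2.convertScaleAbs(imaging.snapshot("wrist")[:,:,::-1],alpha=1.3))
E
```

```text
time: 2.3
tool_pos: [0.6466, 0.0668, 0.1989]
ee_rot: [-3.142, -0.004, 3.087]
wrist_force: [-0.6, 0.0, -0.8]
width: 0.0563
finger_force: 0.0
[0.64655335 0.06681786 0.19890441]
[255.44776281 218.71549485]
[201.12352578  92.90205429]
```

View pics/w0.png

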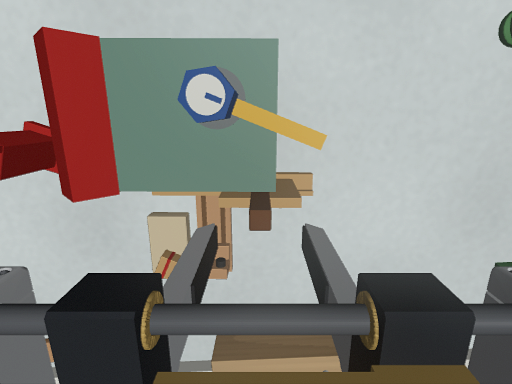

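```bash
python3 -m pendant '[[0.2,0,-3,0,0,0,0.5],[0,0,-3,0,0,0,0.4],[0,0,-1.1,0,0,0,0.35],[0,0,0,0,0,0,0.3],[0,0,0,0,0,0,0.26],[0,0,0,0,0,0,0.23]]'; python3 -m pendant '[[0,0,0,0,0,0,0.2],[0,0,0,0,0,0,0.2]]'
```

```text
time: 2.95
tool_pos: [0.6514, 0.066, 0.133]
ee_rot: [3.141, 0.004, 3.086]
wrist_force: [-0.2, -0.6, 0.9]
width: 0.0219
finger_force: 0.0
time: 3.15
tool_pos: [0.6511, 0.0663, 0.1322]
ee_rot: [3.14, 0.003, 3.086]
wrist_force: [0.5, 1.6, 1.0]
width: 0.0189
finger_force: 0.6
```

```bash
python3 -m pendant '[[0,0,-0.4,0,0,0,0.19],[0,0,0,0,0,0,0.19],[0,0,0,0,0,0,0.19]]'
```

```text
time: 3.45
tool_pos: [0.6508, 0.066, 0.1272]
ee_rot: [3.141, 0.002, 3.086]
wrist_force: [2.3, 1.4, 2.8]
width: 0.018
finger_force: 5.1
```

```bash
python3 -m pendant '[[-0.04,-0.7,0,0,0,0,0.19],[-0.05,-0.9,0,0,0,0,0.19],[-0.05,-0.9,0,0,0,0,0.19],[-0.05,-0.9,0,0,0,0,0.19],[-0.05,-0.9,0,0,0,0,0.19],[-0.04,-0.7,0,0,0,0,0.19],[-0.02,-0.3,0,0,0,0,0.19],[0,0,0,0,0,0,0.19]]'
```

```text
time: 4.25
tool_pos: [0.6476, 0.011, 0.1271]
ee_rot: [-3.141, 0.001, 3.084]
wrist_force: [1.5, -1.6, 4.6]
width: 0.0179
finger_force: 5.1
```

```bash
python3 -m pendant '[[-0.02,-0.3,0,0,0,0,0.19],[0,-0.2,0,0,0,0,0.19],[0,0,0,0,0,0,0.19]]'
```

```text
time: 4.55
tool_pos: [0.6474, 0.0068, 0.1272]
ee_rot: [-3.142, 0.001, 3.085]
wrist_force: [1.8, 1.0, 5.4]
width: 0.0176
finger_force: 5.0
```

```bash
python3 -m pendant '[[0,-0.2,0,0,0,0,0.19],[0,0,0,0,0,0,0.19]]'; python3 -m pendant '[[0,-0.2,0,0,0,0,0.19],[0,0,0,0,0,0,0.19]]'
```

```text
time: 4.75
tool_pos: [0.6474, 0.0067, 0.1271]
ee_rot: [3.139, 0.001, 3.086]
wrist_force: [1.5, 4.6, 5.5]
width: 0.018
finger_force: 5.7
time: 4.95
tool_pos: [0.6473, 0.0065, 0.1271]
ee_rot: [3.135, 0.001, 3.087]
wrist_force: [2.3, 8.4, 5.8]
width: 0.018
finger_force: 7.4
```

```bash
python3 -m pendant '[[0,0,0,0,0,0,0.25],[0,0.2,0,0,0,0,0.4],[0,0,0,0,0,0,0.5],[0,0,2,0,0,0,0.6],[0,0,3,0,0,0,0.6],[-1,0.3,2,0,0,-3,0.6],[-4,1.1,0,0,0,-6,0.6],[-4,1.1,0,0,0,-6,0.6]]'; python3 -m pendant '[[-0.6,0.1,0,0,0,-6.3,0.6],[0,0,0,0,0,0,0.6]]'
```

```text
time: 5.75
tool_pos: [0.5561, 0.03, 0.196]
ee_rot: [-3.14, -0.001, 2.818]
wrist_force: [0.1, 1.1, 1.1]
width: 0.0564
finger_force: 0.0
time: 5.95
tool_pos: [0.5492, 0.0315, 0.1959]
ee_rot: [-3.14, -0.001, 2.714]
wrist_force: [-0.2, -0.3, 1.2]
width: 0.0561
finger_force: 0.0
```

```bash
python3 - <<'E'
from bench import robot,imaging
import cv2
from h import proj
print(robot.get_obs()["tool_pos"],robot.get_obs()["ee_rot"])
for X in((.647,.0065,.15),(.5514,.0325,.149)):print(proj("wrist",X))
cv2.imwrite("pics/w1.png",cv2.convertScaleAbs(imaging.snapshot("wrist")[:,:,::-1],alpha=1.3))
im=imaging.snapshot("top")[148:223,185:285,::-1]
cv2.imwrite("pics/top2.png",cv2.resize(cv2.convertScaleAbs(im,alpha=1.5),(800,600),interpolation=cv2.INTER_CUBIC))
E
```

```text
[0.54922977 0.03152857 0.19590228] [-3.14011211e+00 -1.38444983e-03  2.71428426e+00]
[277.74386237 324.79329029]
[259.54257037 219.7979042 ]
```

View pics/w1.png

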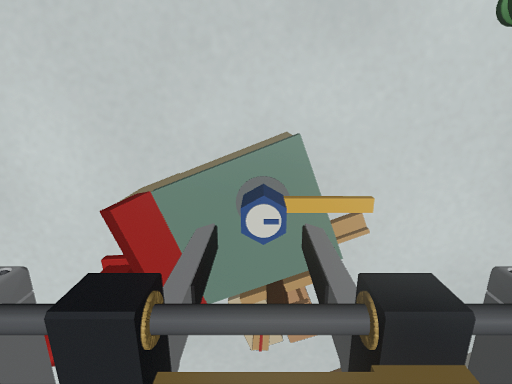

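```bash
python3 - <<'E'
from bench import robot,imaging
from h import proj
o=robot.get_obs();x,y,z=o["tool_pos"]
for zz in(z-.011,z+.008,.149):print(proj("wrist",(x,y,zz)))
print(imaging.camera_params("wrist")["camera_matrix"])
E
```

```text
[256.87655225 236.26402824]
[256.62529473 248.93551839]
[257.24358994 217.75347944]
[[290.02714545   0.         259.30999703]
 [  0.         290.02714545 195.39437893]
 [  0.           0.           1.        ]]
```

View pics/top2.png

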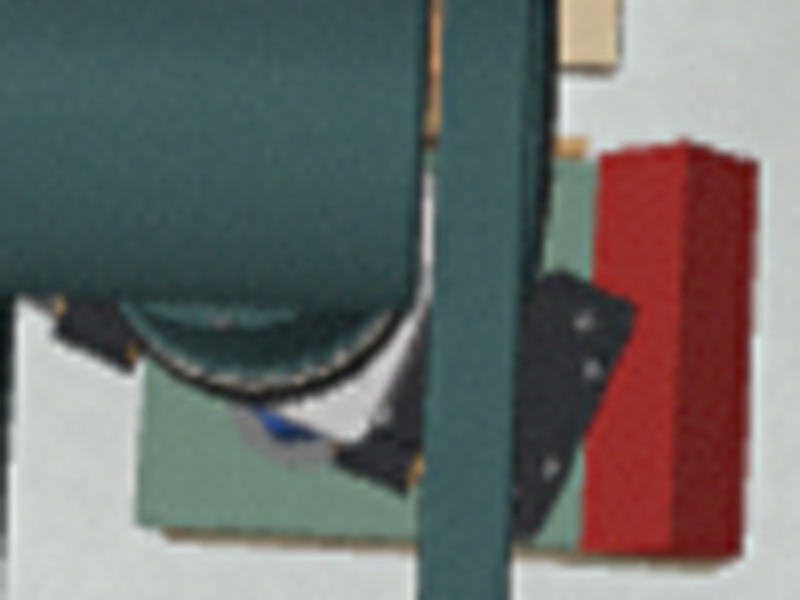

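```bash
python3 -m pendant '[[0.3,0.2,-3,0,0,0,0.6],[0,0,-3,0,0,0,0.6],[0,0,-0.9,0,0,0,0.56],[0,0,0,0,0,0,0.52],[0,0,0,0,0,0,0.48],[0,0,0,0,0,0,0.45],[0,0,0,0,0,0,0.43],[0,0,0,0,0,0,0.42]]'; python3 -m pendant '[[0,0,0,0,0,0,0.41],[0,0,0,0,0,0,0.4],[0,0,0,0,0,0,0.4]]'
```

```text
time: 6.85
tool_pos: [0.5546, 0.0339, 0.1287]
ee_rot: [3.141, 0.002, 2.714]
wrist_force: [-0.2, -0.2, -0.3]
width: 0.0398
finger_force: 0.0
time: 7.15
tool_pos: [0.554, 0.0335, 0.1278]
ee_rot: [-3.141, 0.001, 2.714]
wrist_force: [-0.8, -1.7, 1.5]
width: 0.038
finger_force: 0.8
```

```bash
python3 -m pendant '[[-0.04,-0.08,-0.2,0,0,0,0.39],[0,0,0,0,0,0,0.385],[0,0,0,0,0,0,0.38]]'
```

```text
time: 7.45
tool_pos: [0.5534, 0.0329, 0.1251]
ee_rot: [-3.141, -0.001, 2.714]
wrist_force: [0.6, -2.1, -0.8]
width: 0.0359
finger_force: 10.0
```

```bash
python3 -m pendant '[[0,0,0,0,0,0,0.37],[0,0,0,0,0,0,0.37]]'
```

```text
time: 7.65
tool_pos: [0.5534, 0.0329, 0.1251]
ee_rot: [-3.141, -0.001, 2.714]
wrist_force: [0.2, -1.6, -1.2]
width: 0.036
finger_force: 30.0
```

```bash
python3 -m pendant '[[0,0,0,0,0,0,0.38],[0,0,0,0,0,0,0.38],[0,0,0,0,0,-5,0.38],[0,0,0,0,0,-5,0.38]]'
```

```text
time: 8.05
tool_pos: [0.5533, 0.0328, 0.1251]
ee_rot: [-3.14, -0.0, 2.536]
wrist_force: [-0.6, -2.2, -1.8]
width: 0.036
finger_force: 10.0
```

```bash
python3 -m pendant '[[0,0,0,0,0,-6,0.38],[0,0,0,0,0,-6,0.38],[0,0,0,0,0,-6,0.38],[0,0,0,0,0,-6,0.38]]'; python3 -m pendant '[[0,0,0,0,0,-6,0.38],[0,0,0,0,0,-6,0.38],[0,0,0,0,0,-6,0.38],[0,0,0,0,0,-6,0.38],[0,0,0,0,0,-6,0.38],[0,0,0,0,0,-4,0.38],[0,0,0,0,0,0,0.38]]'; python3 -c "
from bench import robot;print(robot.get_obs()['wrist_torque'])"
```

```text
time: 8.45
tool_pos: [0.5529, 0.0324, 0.125]
ee_rot: [-3.139, 0.0, 2.116]
wrist_force: [-1.9, -3.2, -1.6]
width: 0.0361
finger_force: 9.9
time: 9.15
tool_pos: [0.5524, 0.0323, 0.1251]
ee_rot: [-3.138, 0.002, 1.527]
wrist_force: [-4.8, -3.8, -0.0]
width: 0.0363
finger_force: 10.0
[-0.69632234  0.66696076 -0.19708443]
```

```bash
python3 -m pendant '[[0,0,0,0,0,-1.5,0.38],[0,0,0,0,0,0,0.38]]'; python3 -c "
from bench import robot;print(robot.get_obs()['wrist_torque'])"
```

```text
time: 9.35
tool_pos: [0.5523, 0.0323, 0.125]
ee_rot: [-3.138, 0.002, 1.503]
wrist_force: [-3.8, -3.8, 1.1]
width: 0.0362
finger_force: 10.1
[-0.72949925  0.70241754  0.30385467]
```

```bash
python3 -m pendant '[[0,0,0,0,0,0,0.42],[0,0,0,0,0,0,0.5],[0,0,0,0,0,0,0.55],[0,0,2,0,0,0,0.6],[0,0,4,0,0,0,0.6],[0,0,4,0,0,0,0.6],[-3,0,4,0,0,0,0.6],[-4,0,2,0,0,0,0.6]]'; python3 -m pendant '[[-4,0,0,0,0,0,0.6],[-4,0,0,0,0,0,0.6],[-4,0,0,0,0,0,0.6],[-4,0,0,0,0,0,0.6],[0,0,0,0,0,0,0.6]]'
python3 - <<'E'
from bench import robot,imaging
import cv2,numpy as np
a=cv2.convertScaleAbs(imaging.snapshot("top")[140:236,175:303,::-1],alpha=1.5)
b=cv2.convertScaleAbs(imaging.snapshot("side")[150:246,180:308,::-1],alpha=1.5)
cv2.imwrite("pics/end.png",cv2.resize(np.hstack([a,b]),(800,300),interpolation=cv2.INTER_CUBIC))
E
```

```text
time: 10.15
tool_pos: [0.485, 0.0333, 0.2895]
ee_rot: [3.135, -0.001, 1.502]
wrist_force: [-0.9, -0.4, 0.5]
width: 0.0564
finger_force: 0.0
time: 10.65
tool_pos: [0.3211, 0.0336, 0.2872]
ee_rot: [3.137, -0.001, 1.502]
wrist_force: [0.6, -0.2, -0.2]
width: 0.0561
finger_force: 0.0
```

View pics/end.png

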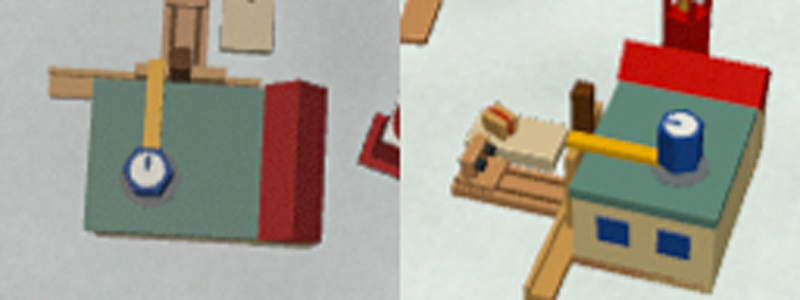

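The closing picture shows the post at about (181,62) with the door shut, and the latch arm from the knob (148,172) to (155,62) lying along the station's x axis beside the post. The parcel, platform, buffer stop and bell tower are still in place.

```bash
python3 -c "
from bench import robot;print(robot.close_job())"
```

```text
the job is handed in; nothing more can be done
None
```

The door is shut and the latch turned to its stop, pointing at the door, with the nearby toys undisturbed, and the job is handed in at about 11 s; but the grip on the knob briefly reached 30 N (up to about 0.2 s, over the 20 N limit) before I eased it to 10 N for the turn, while the post grip peaked at about 7 N.

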